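Close a weld joint and hold a taper gauge in the root gap

TASK

First push the tack-up jig's red spring pedal down to its stop, so that it runs the sliding plate up to the fixed plate, and let it spring back. Then take the taper gauge with the orange handle out of the wooden block and slide its blade straight down, upright and near the middle of the joint, into the gap between the two bevelled plates until it drags snugly on both, without forcing them apart. Finish still holding the gauge at that depth, ready for the tack weld, and leave the other tools alone.

Things in the scene. Friction and masses are not known exactly. Their poses are not given: they have to be found in the camera images.
- jig: Tack-up jig fixed to the bench: blue base plate 150 mm (x) by 362 mm (y, -260 to +102 mm), 8 mm thick. Origin on the bench top under the middle of the weld joint, z up. The gap runs along the jig's x; the fixed plate lies to +y of it, the sliding plate and then the pedal to -y. Under the gap it is open down to the base plate. Highest fixed part: pivot lugs, 103 mm high at y = -105 mm.
- root_gap (a point): Point fixed on the jig, 51 mm above the bench over the jig's origin: nominal middle of the gap at the top of the root faces, axes as the jig's. The real middle is halfway between fixed_edge and sliding_edge.
- fixed_edge (a point): Middle of the top edge of the fixed plate's root face, 51 mm above the bench, 1.5 to 4 mm to +y of root_gap. Axes as the jig's.
- sliding_edge (a point): Middle of the top edge of the sliding plate's root face, 51 mm above the bench; moves with the plate. Axes as the jig's.
- fixed_plate: Steel plate 110 mm (x) by 70 mm (y) by 10 mm under two strap clamps, underside 48 mm and top 58 mm above the bench. Its weld edge has an upright root face 3 mm high at the bottom, then a bevel leaning back 4 mm up to the top, so the joint is a V groove with an open slot at its root. Origin: bottom of the middle of the root face, axes as the jig's.
- sliding_plate: Like the fixed plate, its bevelled edge facing +y. Origin: bottom of the middle of its root face. Keeper strips with screws lie over its side edges (48 to 65 mm from the middle along x), up to 66 mm above the bench.
- plate_slide (a joint): Travel of the sliding plate along the jig's -y, m. 0 = run fully up by the pedal, its edge then 2.5 mm to -y of root_gap, so the gap is 4 to 6.5 mm. It starts 6 to 12 mm back, too wide a gap for the gauge. Stiff slide: the plate stays where it is left and moves only when pushed with more than about 22 N.
- pedal (a joint): Pedal angle, rad: 0 at rest (up), 0.45 at its stop (down). A spring brings it back up. A roller on its short arm pushes the sliding plate home over the last part of the stroke. At the pad some 3 N starts it and about 13 N brings it to the stop.
- pedal_pad (a point): Middle of the top of the black rubber pad, 60 mm (jig x) by 50 mm, on the red pedal. At rest 145 mm above the bench, sloping up away from the joint at 0.40 rad. On the way to the stop this point goes 48 mm down and 14 mm outwards (jig -y), in an arc about the pivot pin, which runs along jig x at jig y = -105 mm, 90 mm above the bench.
- gauge_block: Wooden block 60 mm (x) by 130 mm (y) by 72 mm high, fixed, with an upright slot for the gauge at y = -37 mm and a few drill bits standing up to 26 mm out of its top at y = +18 to +52 mm. Origin: centre of its underside, z up.
- taper_gauge: Taper gauge 112 mm long, 0.1 to 0.15 kg, standing blade down in the block's slot, axes as the block's. Origin: middle of the blade's tip, at the start 8 mm above the bench; z up the blade. Steel blade 64 mm long, 16 mm wide (x), thickness (y) 2.4 mm at the tip growing evenly to 10.4 mm at the handle. Lift it 65 mm to clear the slot. Its y must go across the gap.
- gauge_handle (a point): Centre of the gauge's orange handle, 24 mm (x) by 16 mm (y) by 48 mm (z), 88 mm above the blade's tip. The handle's lower end rests on the block.
- hammer: Ball hammer with wooden handle, 292 mm long, a bystander. Origin: centre of its underside.
- pliers_red: Red pliers, 185 mm, a bystander. Origin: centre of its underside.
- arrow_magnet: Red arrow-shaped welding magnet, 75 by 100 by 16 mm, a bystander. Origin: centre of its underside.
- driver_red: Red screwdriver, 210 mm, a bystander. Origin: centre of its underside.
- driver_blue: Blue screwdriver, 180 mm, a bystander. Origin: centre of its underside.
- tape_measure: Orange tape measure, 60 mm high, a bystander. Origin: centre of its underside.
- electrodes: Bundle of welding electrodes, 320 mm long, a bystander. Origin: centre of its underside.

How it is judged:
On the way, in this order (a step that is already met when the one before it is completed fails the run):
1. the pedal is pushed down to its stop (value of joint pedal above 0.43 rad), for 0.1 s.
2. the pedal has sprung back up and the gauge is lifted clear of the block (value of joint pedal below 0.06 rad and z of taper_gauge in the frame of gauge_block above 0.073 m), for 0.1 s.
At the end, for the whole second after the job is handed in: Gauge still gripped, at rest, upright within 0.12 rad, square to the joint within 0.15 rad, tip over 6 mm below the root faces' top and within 35 mm of the middle along the joint, 0.5 to 25 N on each plate. Sliding plate within 2 mm of run up, pedal under 0.06 rad, other tools within 20 mm (value of joint pedal below 0.06 rad and value of joint plate_slide below 0.002 m and z of taper_gauge in the frame of root_gap below -0.006 m and x of taper_gauge in the frame of root_gap between -0.035 and 0.035 m and y of taper_gauge in the frame of root_gap between -0.008 and 0.008 m and angle between taper_gauge's own z axis and vertical below 0.12 rad and angle between the y axis of taper_gauge and the y axis of jig, either way round below 0.15 rad and contact force between taper_gauge and sliding_plate between 0.5 and 25 N and contact force between taper_gauge and fixed_plate between 0.5 and 25 N and contact force between the fingers and taper_gauge above 3 N and contact force between taper_gauge and gauge_block below 0.3 N and linear speed of taper_gauge below 0.01 m/s); the arm keeps its last pose, push and grip.
It fails at once if one of the other tools (hammer, pliers_red, arrow_magnet, driver_red, driver_blue, tape_measure, electrodes) is moved more than 20 mm (distance of any of hammer, pliers_red, arrow_magnet, driver_red, driver_blue, tape_measure, electrodes from where it was at the start of the episode above 0.02 m).
It also fails if it takes over 51 s, if anything falls off the work surface, if the arm or the gripper's body presses on something with over 40 N, if the wrist force passes 120 N, or if a joint passes its speed limit or range.

ROBOT

A 6-joint arm with a two-finger parallel gripper is mounted at the origin on a cart in front of the work surface, level with it; the furniture and walls round the work are solid. World frame = base frame: x ahead of the robot, y to its left, z up, the work surface at z = 0. Lengths are in m, angles in rad, forces in N, time in s.
With the tool pointing down it reaches from about 0.35 to 0.975 m from the base axis. Payload 4.9 kg.
Tool frame: the origin (TCP) lies where the fingers leave the gripper's body, on its centre line; the fingertips stand 73 mm ahead of it and the grasp point (between the pads) lies 54 mm ahead of it; z points along the fingers, y is the line along which they close (so a half turn about z gives the same grasp; the last joint's range is limited). The gripper opens to 85 mm and grips with 20 to 120 N. Pads are 22 mm wide; open, the fingers measure 114 mm over their backs; the gripper's body (76 mm by 85 mm) begins 54 mm behind the grasp point. The pads swing forward as they close: fully open they stand 13 mm farther back than shut.
Start: joints at [-1.445, 0.053, 1.613, -0, 1.476, -0.119], TCP at [0.151, -0.606, 0.304] pointing down, gripper open.
Joint ranges: [-3.01, 3.01], [-1.01, 2.22], [0.06, 2.58], [-1.02, 4.17], [0.09, 2.62], [-3.14, 3.14]. Speed limits (rad/s): [2.57, 2.57, 3.14, 3.14, 3.14, 3.14].

INTERFACE

Orientations are given as a rotation vector (axis times angle).
In Python, from plant import arm, planner, imaging, job, finder gives the robot as it stands. Calls block until the motion is done:
- arm.move_to(position, orientation): joint-space move of the TCP to a pose.
- arm.move_linear(position, ori=None, feed=0.15, force_limit=None): straight line of the TCP; ori=None keeps the orientation; feed is the mean speed in m/s. With force_limit (N) it stops when the force on the tool has changed by that much, and returns True; else False.
- arm.set_joints(angles): joint-space move.
- arm.open_jaws() and arm.grasp(strength=None): open the fingers fully, or close them until they stop; strength is the grip in N (None keeps the last).
- arm.dwell(seconds).
- planner.solve_ik(position, orientation): joint angles nearest the present ones, or None.
- imaging.camera(name): name is "scene" or "top" or "wrist"; returns (picture, depth): 384x512x3 uint8, blue, green, red; 384x512 float32, m along the optical axis (not along the pixel's ray), 0 where there is no reading.
- imaging.camera_model(name): a dict with "fovy" (degrees; the focal length in pixels is half the picture's height over the tangent of half this angle, whatever the lens; pixels are square), "cx", "cy" (the principal point, pixels), "cam_to_world" (4x4, takes a point from camera to world coordinates). Camera axes: x right, y down, z forward; pixel columns grow to the right and rows downward; lengths in m; the calibration is good to about 2 mm. A picture is of the moment at which its call begins: read the wrist's pose just before it. camera_model takes no time and is no camera call; for the wrist camera it gives the pose at the moment of the call.
A pose or a line that the arm cannot do raises arm.MotionError and nothing moves.
- job.close_job(): hands the job in; it is judged then, once.
Trained networks look in the newest picture that a camera, given by its name, has taken for a name from the list of things; names that differ only in an ending like _2 or _b are one class to them, and where a whole thing is asked for, a point or a joint stands for the part that bears it (a point fixed in the world has none). Each returns a list of dicts, best first, with "score" (0 to 1); they miss things now and then, are a little off and sometimes report something else, mostly with a low value. They report only what shows in the picture. A call takes as long as a camera call.
- finder.boxes_of(label, camera): "point" ([x, y, z] in m, in world coordinates, good to about 4 mm: the middle of the surface that is visible of it).
Readings, each from a call of its own:
- arm.current_time(): time.
- arm.current_q(): joint angles.
- arm.current_joint_velocities(): joint speeds.
- arm.current_joint_efforts(): joint torques, N m.
- arm.current_tcp_pos(): TCP position.
- arm.current_tool_rot(): TCP orientation.
- arm.current_contact_force(): force on the tool from outside, world axes, zero at the start.
- arm.current_moment(): the same for the moment, N m.
- arm.current_width(): finger opening in m.
- arm.current_gripper_force(): force on a finger pad.
Only numpy, scipy, OpenCV 4.12 (cv2) and the standard library are available. Lean on these libraries where they do the work, as an engineer would, in place of code of your own. Each camera call takes 0.05 s, during which the arm holds its last target. There are 200 camera calls.

## Working session

There is one attempt and no reset: what is moved stays moved. The work goes in short steps, each a Python script; the robot and the scene stay as the last script left them, time stands still between calls to the robot, and variables do not carry over. Pictures are saved under pics/ and viewed, at most 10 in all, crops included, and the job is handed in when it is done.

```bash
mkdir -p pics; ls
cat > h.py <<'E'
import numpy as np, cv2
from plant import arm, planner, imaging, job, finder
def K(cam,shape=(384,512)):
    m=imaging.camera_model(cam); f=shape[0]/2/np.tan(np.radians(m["fovy"])/2)
    return f,m["cx"],m["cy"],np.array(m["cam_to_world"])
def cloud(cam,d,m=None):
    f,cx,cy,T=m or K(cam); v,u=np.mgrid[:d.shape[0],:d.shape[1]]
    p=np.stack([(u-cx)/f*d,(v-cy)/f*d,d],-1)@T[:3,:3].T+T[:3,3]
    p[d==0]=np.nan; return p
def snap(cam,name):
    m=K(cam); img,d=imaging.camera(cam); cv2.imwrite(f"pics/{name}.png",img)
    P=cloud(cam,d,m); np.savez(f"pics/{name}.npz",img=img,d=d,P=P); return img,d,P
E
python3 - <<'E'
from h import *
np.set_printoptions(precision=4,suppress=True)
ims=[]
for c in("top","scene"):
    img,d,P=snap(c,c+"0"); 
    for l in("jig","pedal_pad","gauge_block","gauge_handle","fixed_plate","sliding_plate","fixed_edge","sliding_edge"):
        print(c,l,[(np.round(r["point"],4),round(r["score"],2)) for r in finder.boxes_of(l,c)[:2]])
print(arm.current_time(),arm.current_tool_rot())
for c in("top","scene"): print(K(c))
E
```

```text
pics
top jig [(array([ 0.5518, -0.0991,  0.012 ]), 0.74)]
top pedal_pad [(array([ 0.5649, -0.1825,  0.1373]), 0.78)]
top gauge_block [(array([0.508 , 0.2492, 0.0731]), 0.96), (array([0.353 , 0.2311, 0.0554]), 0.57)]
top gauge_handle [(array([0.517 , 0.214 , 0.1211]), 0.51), (array([ 0.5648, -0.1779,  0.1377]), 0.33)]
top fixed_plate [(array([0.5371, 0.0467, 0.0637]), 0.9)]
top sliding_plate [(array([ 0.5536, -0.0397,  0.0625]), 0.78), (array([0.511 , 0.2501, 0.0711]), 0.6)]
top fixed_edge [(array([0.5386, 0.0468, 0.0573]), 0.72)]
top sliding_edge [(array([ 0.5533, -0.0397,  0.0636]), 0.56), (array([ 0.5532, -0.0988,  0.0174]), 0.28)]
scene jig [(array([ 0.5441, -0.0713,  0.0435]), 0.84)]
scene pedal_pad [(array([ 0.5656, -0.1715,  0.1381]), 0.76)]
scene gauge_block [(array([0.4922, 0.2612, 0.064 ]), 0.64), (array([ 0.3968, -0.4451,  0.0127]), 0.56)]
scene gauge_handle [(array([ 0.5432, -0.0729,  0.0402]), 0.68)]
scene fixed_plate [(array([0.5328, 0.0464, 0.0598]), 0.7)]
scene sliding_plate [(array([ 0.5498, -0.0367,  0.0621]), 0.79)]
scene fixed_edge [(array([0.5345, 0.05  , 0.0592]), 0.79)]
scene sliding_edge [(array([ 0.5491, -0.0382,  0.0607]), 0.93)]
0.9 [-3.1181 -0.3835  0.    ]
(np.float64(398.8757562013884), 264.06048970763703, 191.04232474821498, array([[-0.0256, -0.9958,  0.0879,  0.4531],
       [-0.9994,  0.0236, -0.0239, -0.0031],
       [ 0.0217, -0.0884, -0.9958,  1.4285],
       [ 0.    ,  0.    ,  0.    ,  1.    ]]))
(np.float64(348.1989458357075), 259.42403554852115, 191.99973171062203, array([[-0.5276, -0.5619,  0.6371, -0.2891],
       [-0.8495,  0.3413, -0.4024,  0.5354],
       [ 0.0086, -0.7535, -0.6574,  0.9934],
       [ 0.    ,  0.    ,  0.    ,  1.    ]]))
```

Run:
```python
import cv2
cv2.imwrite("pics/a.png",cv2.resize(cv2.imread("pics/top0.png"),(800,600)))
cv2.imwrite("pics/b.png",cv2.resize(cv2.imread("pics/scene0.png"),(800,600)))
```

```text
(no output)
```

View pics/a.png

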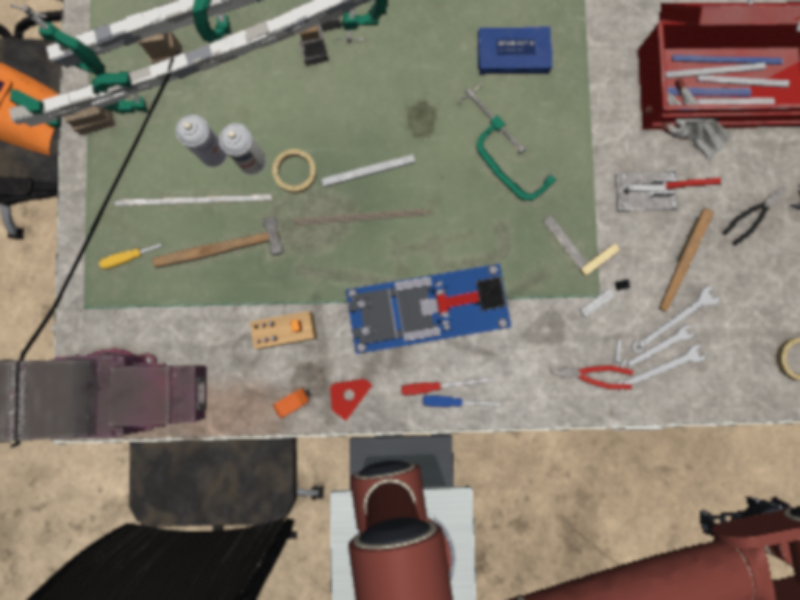

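View pics/b.png

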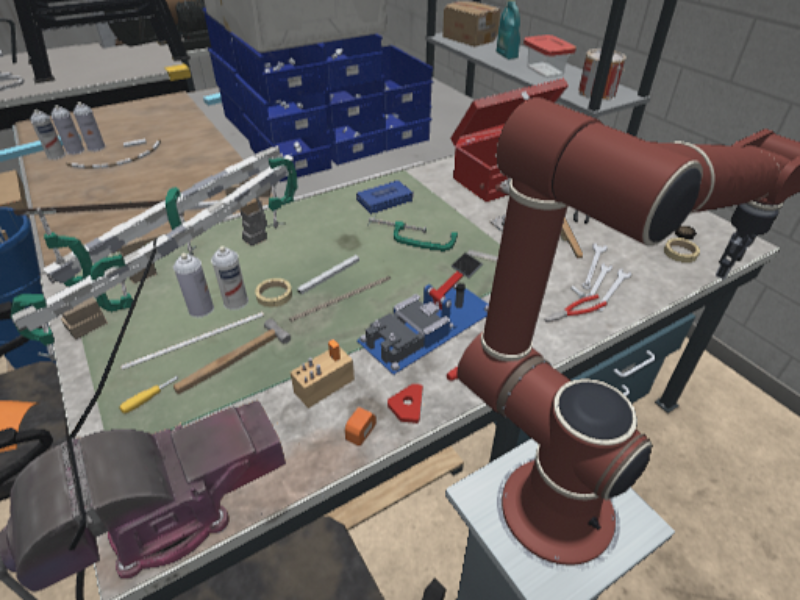

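The top view shows the jig centred near (430,308) with the pad at (490,293), and the gauge handle in the wooden block at (296,325). The scene view agrees. Next I fit the jig and block poses.

Run:
```python
from h import *
np.set_printoptions(precision=4,suppress=True)
z=np.load("pics/top0.npz"); img,P=z["img"].astype(int),z["P"]; b,g,r=[img[...,i] for i in range(3)]
def rect(m,name):
    p=P[m][:,:2]; p=p[~np.isnan(p[:,0])].astype(np.float32)
    rc=cv2.minAreaRect(p); print(name,len(p),rc, np.nanmedian(P[m],0)); return rc
box=lambda u0,u1,v0,v1:(np.arange(512)[None]>=u0)&(np.arange(512)[None]<u1)&(np.arange(384)[:,None]>=v0)&(np.arange(384)[:,None]<v1)
m=(b>r*1.5)&(b>60)&box(215,335,160,232)&(P[...,2]<.03)
rect(m,"jig")
m=box(155,206,190,230)&(P[...,2]>.06)&(P[...,2]<.08); rect(m,"block")
m=box(155,206,190,230)&(P[...,2]>.105); rect(m,"handle")
m=box(155,206,190,230)&(r>200)&(b<80)&(g<140); rect(m,"orange")
m=box(300,330,170,205)&(b<50)&(P[...,2]>.1); rect(m,"pad")
```

```text
jig 1525 ((0.5569592118263245, -0.07144220173358917), (0.14840057492256165, 0.35859766602516174), 8.281970024108887) [ 0.543  -0.1353  0.0083]
block 617 ((0.511655867099762, 0.24995337426662445), (0.06026787683367729, 0.13100293278694153), 9.118448257446289) [0.5103 0.2508 0.0724]
handle 39 ((0.517458975315094, 0.21270637214183807), (0.024078931659460068, 0.015482510440051556), 13.514904022216797) [0.5157 0.2121 0.1198]
orange 6 ((0.5160738229751587, 0.20968568325042725), (0.004911439493298531, 0.01753741130232811), 66.7058334350586) [0.5153 0.2092 0.1216]
pad 268 ((0.5728502869606018, -0.18437375128269196), (0.054033394902944565, 0.06369772553443909), 5.069102764129639) [ 0.5718 -0.1907  0.1431]
```

```bash
cat >> h.py <<'E'
YJ=np.radians(8.28); OJ=np.array([.5456,.0067,0])
def rz(a): c,s=np.cos(a),np.sin(a); return np.array([[c,-s,0],[s,c,0],[0,0,1.]])
def J(x,y,z): return OJ+rz(YJ)@[x,y,z]
def down(psi,alt=0):           # tool down, closing line at world yaw psi
    f=(psi+np.pi/2)/2+alt*np.pi/2; return np.pi*np.array([np.cos(f),np.sin(f),0])
E
python3 - <<'E'
from h import *
np.set_printoptions(precision=4,suppress=True)
for alt in(0,1):
    for n,p,y in(("pad",J(0,-.2026,.26),YJ),("gauge",[.5175,.2132,.2],np.radians(9.1)),("gap",J(0,0,.2),YJ)):
        print(alt,n,planner.solve_ik(p,down(y,alt)))
E
```

```text
0 pad [-0.4478  0.0398  1.7004 -0.      1.4014 -0.5923]
0 gauge [ 0.2578 -0.0149  1.8602 -0.      1.2963  0.099 ]
0 gap [-0.1241 -0.0487  1.8932 -0.      1.2971 -0.2686]
1 pad [-0.4478  0.0398  1.7004  0.      1.4014  2.5493]
1 gauge [ 0.2578 -0.0149  1.8602  0.      1.2963 -3.0426]
1 gap [-0.1241 -0.0487  1.8932  0.      1.2971  2.8729]
```

```bash
cat > ped.py <<'E'
from h import *
np.set_printoptions(precision=4,suppress=True)
R=down(YJ); L=.073; d,h=-.0976,.055
def pt(a,up=0):  # pad point after pedal angle a (fingertip on it)
    y=d*np.cos(a)-h*np.sin(a); z=h*np.cos(a)+d*np.sin(a)
    return J(0,-.105+y,.09+z+L+up)
arm.grasp(20)
arm.move_to(pt(0,.09),R); arm.move_linear(pt(0,.012))
print(arm.current_time(), arm.current_contact_force())
print("touch",arm.move_linear(pt(0,-.015),feed=.04,force_limit=2.5),arm.current_tcp_pos()[2]-L,arm.current_contact_force())
for a in(.15,.3,.42):
    arm.move_linear(pt(a),feed=.06); print(a,arm.current_contact_force())
hit=arm.move_linear(pt(.58),feed=.025,force_limit=22)
print("stop",hit,arm.current_tcp_pos()-pt(.45),arm.current_contact_force()); arm.dwell(.25)
print(arm.current_contact_force())
for a in(.3,.15,0): arm.move_linear(pt(a,.004),feed=.1)
arm.move_linear(pt(0,.06)); print(arm.current_time())
arm.open_jaws()
img,dd,P=snap("wrist","w1")
E
python3 ped.py
```

```text
4.45 [ 0.164   0.1155 -0.3104]
touch True 0.14239111965061219 [0.5766 1.6667 1.8766]
0.15 [1.099  1.6627 2.1504]
0.3 [-1.2756  3.5503  7.4935]
0.42 [-1.3691  4.3898  9.1023]
stop True [ 0.0007 -0.0001 -0.0007] [-3.7294  0.9563  8.5814]
[-3.7352  1.6464  8.8118]
8.35
```

Run:
```python
from h import *
arm.move_to(J(0,-.07,.30),down(YJ))
img,d,P=snap("wrist","w2")
print(arm.current_time(),arm.current_tcp_pos(),K("wrist"))
z=np.load("pics/w1.npz")["img"]
cv2.imwrite("pics/c.png",cv2.resize(np.hstack([z,img]),(800,300)))
cv2.imwrite("pics/w2b.png",cv2.resize(img,(800,600)))
```

```text
9.8333 [ 0.55572079 -0.06283344  0.299941  ] (np.float64(340.8816860434655), 255.89577578156064, 189.49703838968452, array([[ 9.89812846e-01,  1.36560484e-01,  4.02711393e-02,
         5.45412035e-01],
       [ 1.42372261e-01, -9.47750420e-01, -2.85480789e-01,
         1.05258546e-02],
       [-8.18405551e-04,  2.88306045e-01, -9.57537965e-01,
         3.70759172e-01],
       [ 0.00000000e+00,  0.00000000e+00,  0.00000000e+00,
         1.00000000e+00]]))
```

View pics/w2b.png

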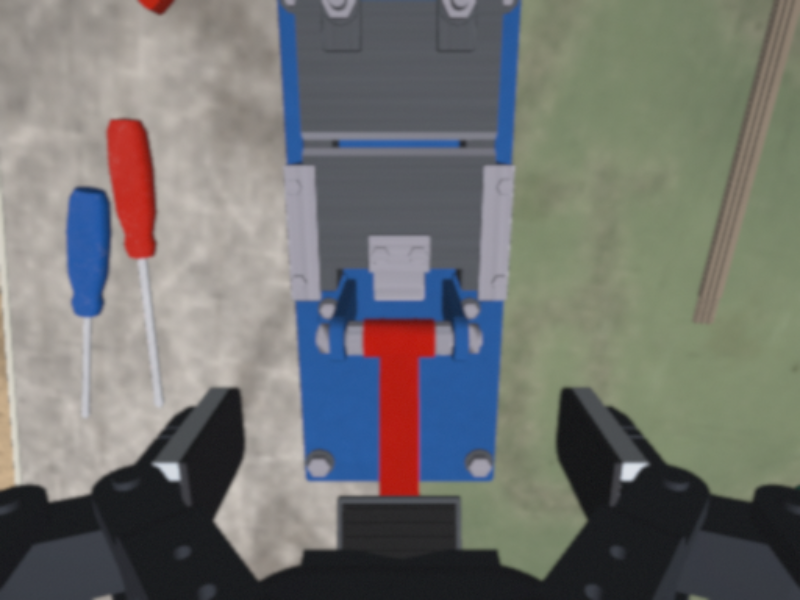

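The wrist view shows the gap, now narrow, as a blue slot at rows 138–149 over columns 340–460. The pedal is back up with its pad at (400,520). I'll measure the slot from this picture.

```bash
cat > gap.py <<'E'
from h import *
def gap(img,m,xs=np.linspace(-.022,.022,23),z=.051):
    f,cx,cy,T=m; ys=np.arange(-.03,.03,.00025)
    q=np.array([[J(x,y,z) for y in ys] for x in xs]); c=(q-T[:3,3])@T[:3,:3]
    u=(f*c[...,0]/c[...,2]+cx).astype(np.float32); v=(f*c[...,1]/c[...,2]+cy).astype(np.float32)
    s=cv2.remap(img,u,v,cv2.INTER_LINEAR).astype(float); return ys,s
def report(img,m):
    ys,s=gap(img,m); a=s.mean(0); sat=a[:,0]-a[:,2]; h=sat.max()/2
    i=np.where(sat>h)[0]; print("slot y %.4f .. %.4f peak %.0f"%(ys[i[0]],ys[i[-1]],sat.max()))
    for w in (s[:8],s[-8:]):
        b=w.mean(0); t=b[:,0]-b[:,2]; i=np.where(t>t.max()/2)[0]; print("  part %.4f .. %.4f"%(ys[i[0]],ys[i[-1]]))
    return ys,a
E
python3 - <<'E'
from gap import *
img=np.load("pics/w2.npz")["img"]; m=K("wrist")
ys,a=report(img,m)
for y,c in list(zip(ys,a))[60:180:4]: print(round(y*1000,2),c.astype(int))
t=K("top"); report(np.load("pics/top0.npz")["img"],t)
E
```

```text
slot y -0.0022 .. 0.0018 peak 114
  part -0.0022 .. 0.0018
  part -0.0022 .. 0.0018
-15.0 [96 90 87]
-14.0 [95 89 86]
-13.0 [94 88 86]
-12.0 [95 89 87]
-11.0 [96 90 87]
-10.0 [96 90 87]
-9.0 [96 90 87]
-8.0 [99 93 90]
-7.0 [110 102 101]
-6.0 [122 113 113]
-5.0 [128 118 118]
-4.0 [128 117 116]
-3.0 [132 109 101]
-2.0 [145  98  72]
-1.0 [156  93  49]
0.0 [159  93  45]
1.0 [158  98  61]
2.0 [151 113  96]
3.0 [144 127 122]
4.0 [142 131 130]
5.0 [137 127 127]
6.0 [121 113 112]
7.0 [103  97  95]
8.0 [96 91 88]
9.0 [96 91 88]
10.0 [96 91 88]
11.0 [96 90 87]
12.0 [95 89 86]
13.0 [95 89 87]
14.0 [96 90 88]
slot y -0.0107 .. 0.0020 peak 86
  part -0.0107 .. 0.0020
  part -0.0107 .. 0.0023
```

```bash
cat > ped2.py <<'E'
from h import *
np.set_printoptions(precision=4,suppress=True)
R=down(YJ); L=.073; d,h=-.0976,.055
def pt(a,up=0):
    y=d*np.cos(a)-h*np.sin(a); z=h*np.cos(a)+d*np.sin(a)
    return J(0,-.105+y,.09+z+L+up)
arm.grasp(20); arm.move_to(pt(0,.03),R)
arm.move_linear(pt(.1),feed=.15); arm.move_linear(pt(.4),feed=.12)
for a in(.44,.45,.46,.47,.48,.49):
    hit=arm.move_linear(pt(a),feed=.03,force_limit=25); f=arm.current_contact_force()
    print(a,hit,f,arm.current_tcp_pos()-pt(a))
    if np.linalg.norm(f)>20: break
arm.dwell(.15); print(arm.current_contact_force())
arm.move_linear(pt(.2,.004),feed=.15); arm.move_linear(pt(0,.03),feed=.15); arm.open_jaws()
arm.move_to(J(0,-.07,.28),R)
from gap import report
m=K("wrist"); img,_,P=snap("wrist","w3"); report(img,m)
p=[.5175,.2132-.06,.30]; arm.move_to(p,down(np.radians(9.1)))
img,_,P=snap("wrist","w4"); np.save("pics/w4T.npy",K("wrist")[3])
print([(np.round(r["point"],4),r["score"]) for r in finder.boxes_of("gauge_handle","wrist")[:3]])
q=P[(P[...,2]>.108)&(P[...,2]<.135)]; q=q[np.hypot(q[:,0]-.5175,q[:,1]-.2132)<.03]
print(len(q),np.median(q,0),cv2.minAreaRect(q[:,:2].astype(np.float32)))
print(arm.current_time()); cv2.imwrite("pics/w4b.png",cv2.resize(img,(800,600)))
E
python3 ped2.py
```

```text
0.44 False [0.1082 1.7788 5.9215] [ 0.0006 -0.0001  0.0016]
0.45 False [-0.3447  1.69    7.2746] [ 0.0006 -0.0001  0.0017]
0.46 False [-0.5654  1.7423  6.5801] [ 0.0006 -0.0001  0.0018]
0.47 False [0.1865 2.2053 6.3074] [ 0.0006 -0.0001  0.002 ]
0.48 False [-2.2098  1.714   9.2449] [ 0.0006 -0.0002  0.0026]
0.49 False [-4.1095  3.0744 12.5971] [ 0.0007 -0.0002  0.0035]
[-4.4859  3.3322 13.2797]
slot y -0.0017 .. 0.0025 peak 118
  part -0.0017 .. 0.0025
  part -0.0015 .. 0.0025
[(array([0.5192, 0.2133, 0.1238]), 0.86)]
743 [0.5181 0.216  0.1204] ((0.5184277892112732, 0.21583305299282074), (0.023674609139561653, 0.015367568470537663), 8.687688827514648)
17.05
```

View pics/w4b.png

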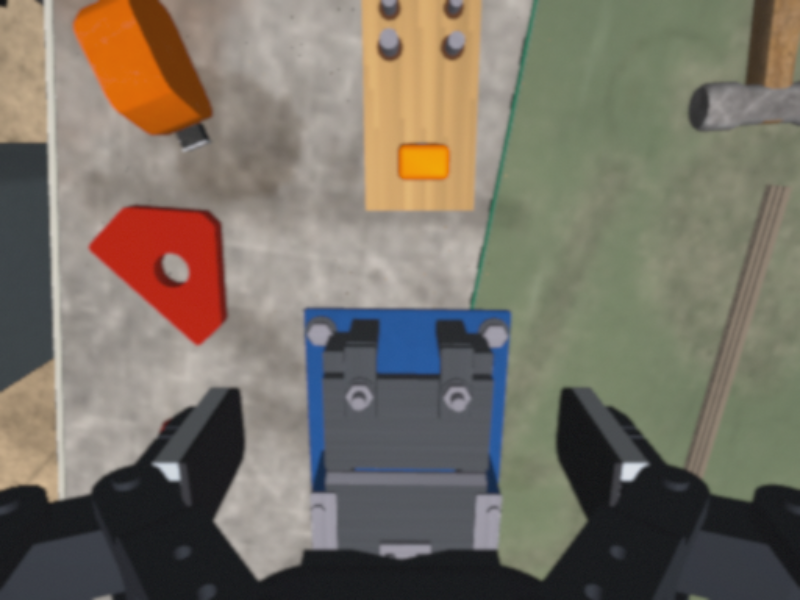

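The block's orange handle is at (424,161) in the wrist view and the drill bits are well clear, near row 40. Both presses stopped at the same point. Now I grasp the gauge.

```bash
cat > g.py <<'E'
from h import *
np.set_printoptions(precision=4,suppress=True)
R=down(np.radians(8.9)); p=np.array([.5182,.2152,.152])
arm.move_to(p+[0,0,.06],R); arm.move_linear(p,feed=.12)
arm.grasp(60); t=arm.current_tcp_pos(); np.save("pics/tg.npy",t)
print(t,arm.current_width(),arm.current_gripper_force(),arm.current_contact_force())
arm.move_linear(p+[0,0,.11],feed=.12)
print(arm.current_tcp_pos(),arm.current_width(),arm.current_contact_force(),arm.current_time())
snap("wrist","w5"); arm.dwell(.1)
img,_,P=snap("scene","s5")
print([(np.round(r["point"],4),r["score"]) for r in finder.boxes_of("gauge_handle","scene")[:2]],finder.boxes_of("taper_gauge","scene")[:1])
arm.move_to(J(0,.0,.27),down(YJ)); print(arm.current_time(),arm.current_tcp_pos(),arm.current_contact_force())
a=snap("wrist","w6")[0]; b=snap("scene","s6")[0]
u=np.array(np.linalg.inv(K("scene")[3])@np.r_[J(0,0,.1),1]); f,cx,cy,_=K("scene"); u,v=int(f*u[0]/u[2]+cx),int(f*u[1]/u[2]+cy)
c=b[max(v-75,0):v+75,u-75:u+75]; print(u,v)
cv2.imwrite("pics/c6.png",np.hstack([cv2.resize(a,(400,300)),cv2.resize(c,(300,300))]))
E
python3 g.py
```

```text
[0.5185 0.2153 0.1525] 0.02337520508152419 58.7191379070282 [-0.2444 -0.0197  2.0816]
[0.5176 0.2151 0.2607] 0.023502992755039784 [-0.5017 -0.1226 -1.7665] 19.8583
[(array([0.516 , 0.215 , 0.1716]), 0.54)] []
21.0083 [0.5456 0.0073 0.2699] [ 0.3489  0.1867 -1.1892]
259 198
```

View pics/c6.png

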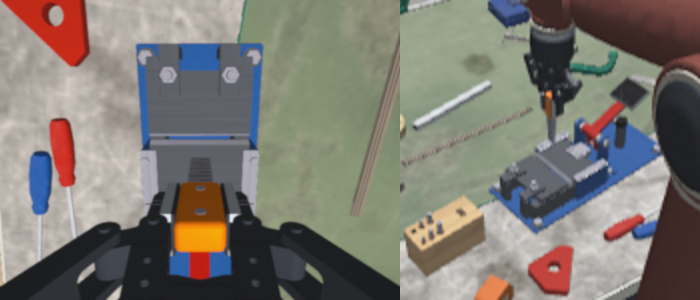

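The gauge is held straight. Its blade tip shows at (200,158) in the wrist view, just short of the slot at row 137, so both can be measured in the same picture.

Run:
```python
from gap import *
z=np.load("pics/w6.npz"); img,P=z["img"],z["P"]; m=K("wrist"); ys,s=report(img,m)
report(np.load("pics/s6.npz")["img"],K("scene"))
Q=(P-OJ)@rz(YJ)
w=(abs(Q[...,0])<.011)&(Q[...,2]>.09)&(Q[...,2]<.23)&(abs(Q[...,1])<.03)
q=Q[w]
for a in np.arange(.09,.23,.008):
    k=q[(q[:,2]>=a)&(q[:,2]<a+.008)]
    if len(k): print("z %.3f n %d x %.4f..%.4f y med %.4f max %.4f"%(a+.004,len(k),k[:,0].min(),k[:,0].max(),np.median(k[:,1]),k[:,1].max()))
v,u=np.where(w); print(u.min(),u.max(),v.min(),v.max(), q[:,2].min())
```

```text
slot y -0.0005 .. 0.0030 peak 121
  part -0.0005 .. 0.0030
  part -0.0005 .. 0.0033
slot y -0.0062 .. 0.0078 peak 25
  part -0.0032 .. 0.0068
  part -0.0300 .. 0.0298
z 0.126 n 25 x -0.0077..0.0074 y med 0.0025 max 0.0029
z 0.134 n 81 x -0.0076..0.0079 y med 0.0028 max 0.0034
z 0.142 n 96 x -0.0080..0.0077 y med 0.0033 max 0.0039
z 0.150 n 104 x -0.0080..0.0079 y med 0.0039 max 0.0044
z 0.158 n 117 x -0.0079..0.0078 y med 0.0044 max 0.0049
z 0.166 n 134 x -0.0080..0.0079 y med 0.0049 max 0.0055
z 0.174 n 146 x -0.0078..0.0079 y med 0.0053 max 0.0060
z 0.182 n 169 x -0.0080..0.0079 y med 0.0059 max 0.0068
z 0.190 n 47 x -0.0106..0.0107 y med 0.0089 max 0.0094
z 0.198 n 344 x -0.0109..0.0110 y med 0.0091 max 0.0101
z 0.206 n 412 x -0.0109..0.0109 y med 0.0091 max 0.0099
z 0.214 n 486 x -0.0109..0.0110 y med 0.0091 max 0.0100
z 0.222 n 559 x -0.0110..0.0110 y med 0.0091 max 0.0099
z 0.230 n 328 x -0.0110..0.0110 y med 0.0092 max 0.0102
226 285 202 275 0.12773621493286214
```

```bash
cat > ins.py <<'E'
from gap import *
np.set_printoptions(precision=4,suppress=True)
F=lambda: arm.current_contact_force()@rz(YJ)
def look(n):
    m=K("wrist"); img,_,P=snap("wrist",n); report(img,m); Q=(P-OJ)@rz(YJ)
    w=(abs(Q[...,0])<.007)&(abs(Q[...,1])<.03); t=((arm.current_tcp_pos()-OJ)@rz(YJ)); print("tcp",t)
    for a in np.arange(t[2]-.144,t[2]-.09,.01):
        k=Q[w&(Q[...,2]>=a)&(Q[...,2]<a+.01)]
        if len(k)>10: print("  s %.4f centre y %.4f"%(np.median(k[:,2])-(t[2]-.144), np.median(k[:,1]-.0012-.0625*(k[:,2]-t[2]+.144))))
E
python3 - <<'E'
from ins import *
y0=-.0004
arm.move_linear(J(0,y0,.204),feed=.1); arm.dwell(.1); print(F())
look("w7"); print(arm.current_time())
E
```

```text
[ 0.1328  0.1971 -1.2155]
slot y -0.0010 .. 0.0023 peak 129
  part -0.0010 .. 0.0023
  part -0.0010 .. 0.0023
tcp [ 0.0006 -0.0006  0.2052]
  s 0.0056 centre y -0.0003
  s 0.0151 centre y -0.0003
  s 0.0256 centre y -0.0002
  s 0.0353 centre y -0.0003
  s 0.0453 centre y -0.0002
  s 0.0551 centre y -0.0002
22.0667
```

Run:
```python
from ins import *
y0=.0000; f0=F()
arm.move_linear(J(0,y0,.186),feed=.06,force_limit=6); print(F()-f0,(arm.current_tcp_pos()-OJ)@rz(YJ))
for z in np.arange(.185,.168,-.001):
    hit=arm.move_linear(J(0,y0,z),feed=.02,force_limit=5); f=F()-f0
    print(round(z,3),hit,f,((arm.current_tcp_pos()-OJ)@rz(YJ))[1:],arm.current_moment()@rz(YJ))
    if hit or np.linalg.norm(f)>4: break
print(arm.current_time())
```

```text
[-0.2123  0.2535 -0.0353] [-0.0004  0.0001  0.1851]
0.185 False [-0.6824 -0.2244  0.0886] [-0.      0.1852] [ 0.0334 -0.0202 -0.0585]
0.184 False [-0.7534  0.6479 -0.7272] [0.    0.184] [0.0108 0.0041 0.0112]
0.183 False [-0.5498  0.076   0.3584] [0.     0.1829] [-0.0134 -0.0928 -0.0047]
0.182 False [-0.4644  0.3354 -1.0515] [0.     0.1819] [ 0.0008  0.0007 -0.0765]
0.181 False [-1.6612 -0.8327 -0.2992] [-0.      0.1809] [0.0159 0.0231 0.0246]
0.18 False [-0.5424 -0.021   0.2096] [-0.      0.1799] [0.0705 0.0254 0.0484]
0.179 False [-0.6417  0.6067 -0.8018] [0.     0.1789] [ 0.0694  0.0484 -0.0158]
0.178 False [-0.322   1.0935 -1.984 ] [0.0001 0.1779] [ 0.1015 -0.0313  0.0055]
0.177 False [-1.3447  1.4954 -0.4172] [0.0001 0.177 ] [ 0.1798 -0.0968  0.0082]
0.176 False [-0.7759  2.2198  1.4936] [0.     0.1763] [ 0.3262 -0.0537  0.0104]
0.175 False [-2.2751  1.3979  4.0706] [0.     0.1756] [ 0.4072  0.1319 -0.0457]
25.2667
```

```bash
cat >> ins.py <<'E'
def avg(n=8):
    a=[]
    for _ in range(n): arm.dwell(.03); a.append(np.r_[F(),arm.current_moment()@rz(YJ)])
    return np.mean(a,0)-[.13,.2,-1.2,0,0,0]
E
python3 - <<'E'
from ins import *
print(avg())
for y,z in((.0004,.175),(.0008,.175),(.0008,.1744)):
    arm.move_linear(J(0,y,z),feed=.02,force_limit=10); print(y,z,avg(),(arm.current_tcp_pos()-OJ)@rz(YJ),arm.current_width())
print(arm.current_time())
E
```

```text
[-0.763   1.7331  5.9699  0.4334  0.1228 -0.011 ]
0.0004 0.175 [-0.7305  0.9269  6.4914  0.2597  0.1362 -0.012 ] [0.0003 0.0002 0.1756] 0.023574237032881085
0.0008 0.175 [-0.7982 -0.0645  5.9397  0.0384  0.1494 -0.0065] [0.0003 0.0003 0.1756] 0.02363668576636754
0.0008 0.1744 [-0.8633  0.2662  6.7187  0.0633  0.1897 -0.0095] [0.0004 0.0003 0.1752] 0.023269370131142372
27.0833
```

Run:
```python
from ins import *
look("w8"); b=snap("scene","s8")[0]; a=np.load("pics/w8.npz")["img"]
print(avg(),abs(arm.current_joint_velocities()).max(),arm.current_gripper_force(),arm.current_time())
cv2.imwrite("pics/c8.png",np.hstack([cv2.resize(a,(400,300)),cv2.resize(b[120:270,184:334],(300,300),interpolation=cv2.INTER_CUBIC)]))
```

```text
slot y -0.0010 .. 0.0025 peak 88
  part -0.0007 .. 0.0025
  part -0.0010 .. 0.0025
tcp [0.0004 0.0003 0.1752]
  s 0.0276 centre y 0.0140
  s 0.0352 centre y 0.0006
  s 0.0449 centre y 0.0006
  s 0.0549 centre y 0.0006
[-0.9185  0.2598  7.2056  0.0498  0.1776 -0.0084] 0.0023356087105135554 60.22851347923279 27.45
```

View pics/c8.png

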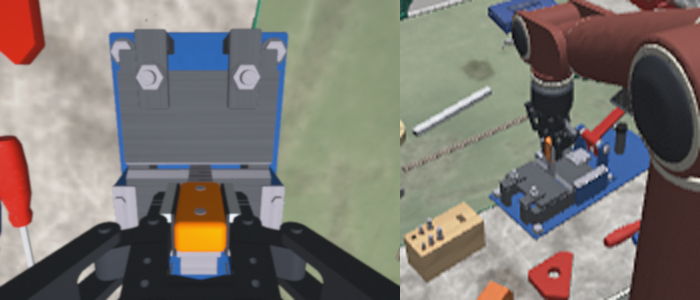

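The blade stands upright in the slot near (200,170) and the slot is no wider than before. The pedal is up and the side forces are balanced, so I'm handing in.

```bash
python3 -c "
from h import *
print(job.close_job())"
```

```text
the job is handed in; nothing more can be done
None
```

I pressed the pedal to its stop and let it spring back. The gauge is held upright in the gap, about 20 mm below the top of the root faces, with about 7 N of drag and almost no net side force. I handed the job in at about 27 s, but no verdict came back.

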